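Change over the dishes on the pen plotter behind a two-sided sign

ROBOT

A 6-joint arm with a two-finger parallel gripper is mounted at the origin on the work surface. World frame = base frame: x ahead of the robot, y to its left, z up, the work surface at z = 0. Lengths are in m, angles in rad, forces in N, time in s.
With the tool pointing down it reaches from about 0.3 to 0.875 m from the base axis. Payload 6.4 kg.
Tool frame: the origin (TCP) lies midway between the tips of the shut fingers; the grasp point (between the pads) lies 19 mm behind it; z points along the fingers, y is the line along which they close (so a half turn about z gives the same grasp; the last joint's range is limited). The gripper opens to 85 mm and grips with 20 to 120 N. Pads are 22 mm wide; open, the fingers measure 114 mm over their backs; the gripper's body (76 mm by 85 mm) begins 54 mm behind the grasp point. The pads swing forward as they close: fully open they stand 13 mm farther back than shut.
Start: joints at [1.07, 0.181, 1.607, -0, 1.354, -0.206], TCP at [0.167, 0.55, 0.231] pointing down, gripper open.
Joint ranges: [-2.99, 2.99], [-0.89, 2.07], [0.3, 2.58], [-1.14, 4.28], [0, 2.63], [-3.12, 3.12]. Speed limits (rad/s): [2.57, 2.57, 3.01, 3.14, 3.14, 3.14].

INTERFACE

Orientations are given as a unit quaternion [w, x, y, z].
In Python, from bench import sensors, vision, ctrl gives the robot as it stands.
- The arm moves only by the tool carry_out, never from a script. Its argument "deltas" is text: rows parted by semicolons, each of 7 numbers parted by spaces: the shift along the tool's x, y, z in mm, then the turn, a rotation vector about the tool's x, y, z in rad, then the closure, from 0 (fully open) to 1 (shut). In form: tx ty tz ax ay az claw; .... A call has 1 to 12 rows; each row is the pose to reach, as a shift and turn from the pose commanded when the call began, along the tool's axes at that moment; what a row does not reach only later rows make up. A row lasts 1/8 s, in which the tool goes at most 62.5 mm and 10.7 degrees, less where a joint would pass 70% of its speed; a pose out of reach is approached as far as the arm can. A call with a gripper value outside its range is refused whole. The fingers move at their own pace and stop on an object; the grip force is fixed at half the most. Time passes only in rows, so rows that repeat a pose let the fingers close. It gives the time, the measured TCP pose, the force, the opening and the grip force at its end, in the units of the state.
- sensors.get_obs(): the state, without advancing time (a new reading comes with each control period).
- vision.camera(name): name is "scene" or "top" or "wrist"; returns the picture (400x640x3 uint8, blue, green, red); there is no depth.
- vision.camera_model(name): a dict with "K" (3x3 intrinsics, pixels), "extrinsics" (4x4, takes a point from world to camera coordinates); the wrist camera has in their place "hand_eye" (4x4, takes a point from camera to tool coordinates, whose origin is the TCP and whose axes are the flange's). Camera axes: x right, y down, z forward; pixel columns grow to the right and rows downward; lengths in m; the calibration is good to about 2 mm. A picture is of the moment at which its call begins: read the wrist's pose just before it. camera_model takes no time and is no camera call.
- ctrl.hand_in(): hands the job in; it is judged then, once.
The state is a dict: "time_s": time; "q": joint angles; "dq": joint speeds; "joint_efforts": joint torques, N m; "eef_pos": TCP position; "eef_rot": TCP orientation; "wrist_force": force on the tool from outside, world axes, zero at the start; "torque": the same for the moment, N m; "opening": opening from 0.0 (shut) to 1.0 (fully open); "grasp_force": force on a finger pad.
Only numpy, scipy, OpenCV 4.12 (cv2) and the standard library are available. Lean on these libraries where they do the work, as an engineer would, in place of code of your own. Each camera call takes 0.05 s, during which the arm holds its last target. There are 200 camera calls.

TASK

Change over the dishes on the pottery's pen plotter. First spin the sign half round so that its red face looks out to the room, away from you, square over its base, then push the red-handled pen lever fully down to cap the pen; only then move every painted dish from the plotter to the dark drying board and lay every plain clay dish on a rubber mat of its own, square and wholly on it, in any order. When all are in place raise the pen lever fully and, last, spin the sign back to green; set the dishes down upright rather than dropping them, and leave the cup and bowl alone.

Things in the scene. Friction and masses are not known exactly. Their poses are not given: they have to be found in the camera images.
- sign_stand: dark steel foot of the table sign, 70 x 110 x 12 mm, fixed to the table; origin at the centre of its underside, on the sign's vertical spindle; its x axis (across the short side, a thin bright line lies near that edge) points out to the room, away from the robot. Its yaw differs from start to start by up to 0.3 rad
- sign_top (a point): middle of the top edge of the upright sign panel, on its spindle, 106 mm above the table. Panel 92 mm wide, 70 mm tall (lower edge 36 mm up), 14 mm thick; one face green with a white ring, the other red with a white bar; the top edge shows both colours. Frame turns with the panel: x out of the green face, z up. Spins either way without stops, stays where left (friction 0.025 N m)
- sign_green (a point): centre of the green face; its x axis points straight out of that face. Green to the room: this axis along the stand's x axis, within about 12 degrees; at the start green looks to the room to within about 9 degrees
- sign_red (a point): centre of the red face; its frame has the same axes as the panel (x points out of the green face, so into the panel here). Red to the room: this point lies on the room side of the spindle and the panel stands square over its foot within about 12 degrees
- sign (a joint): turn of the sign, rad, anticlockwise seen from above is positive: 0 green square to the room, plus or minus 3.14 red square to the room
- plotter: pen plotter fixed to the table: grey base 260 x 435 mm, top 35 mm up, three mats in a row along its y, rails along front and back (to 49 mm high, inner faces at x +-101 mm), a parked bridge at y +235 mm (beam to 92 mm high) with the pen head on its mat side (x -70 mm, from y +175 mm, pen to 130 mm high). Origin at table height under the middle mat; x away from the robot; yaw up to 0.06 rad
- pen_lever (a joint): pen lift lever, rad: 0 fully down (pen in its cap), 1.0 fully up (pen raised); stays where left (friction 0.12 N m, about 2 N at the handle); starts at 0.9 to 1.0. Fully down: below 0.15, fully up: above 0.82. The arm points below the horizontal by 0.45 rad minus this value
- lever_pivot (a point): pivot of the pen lever, on the bridge, 108 mm above the table; the lever turns about this point's x axis and its arm points along +y of the plotter (away from the mats), overhanging the end of the machine
- lever_grip (a point): centre of the lever's red handle: a bar 28 mm long (along the plotter's x) and 18 mm thick at the end of the thin steel arm, 70 mm from the pivot; 78 mm above the table when down, 145 mm when up. Free space below and around
- ware_board: pale plywood board 350 x 140 x 12 mm, long along x, fixed to the table, on which the plain dishes wait; origin at the centre of its underside. It lies left or right of the plotter
- drying_board: dark wooden board with black grooves, 350 x 140 x 12 mm, long along x, fixed to the table, on the other side; origin at the centre of its underside; empty at the start; its top is flat. A dish counts as on it when it lies flat with its centre within 160 mm (along) and 60 mm (across) of the board's centre
- mat0 (a point): centre of the top of the right-hand (-y) rubber mat of the plotter, 37 mm above the table; mat 110 x 72 mm, 110 along x; mats 115 mm apart. A dish must lie with its long side along the mat's long side (within 0.2 rad, either way round), centre within 14 mm along and across
- mat1 (a point): centre of the top of the middle rubber mat of the plotter, 37 mm above the table; mat 110 x 72 mm, 110 along x; mats 115 mm apart. A dish must lie with its long side along the mat's long side (within 0.2 rad, either way round), centre within 14 mm along and across
- mat2 (a point): centre of the top of the left-hand (+y), next to the bridge, rubber mat of the plotter, 37 mm above the table; mat 110 x 72 mm, 110 along x; mats 115 mm apart. A dish must lie with its long side along the mat's long side (within 0.2 rad, either way round), centre within 14 mm along and across
- painted0: painted dish (cream, black rim and a black fish inside): rectangular open dish 90 x 52 x 22 mm, long along x, walls 6 mm, inner floor 6 mm up, 130 g; origin at the centre of its underside, z up. One or two of the three are present, each on a mat of the plotter
- painted1: painted dish (cream, black rim and a black fish inside): rectangular open dish 90 x 52 x 22 mm, long along x, walls 6 mm, inner floor 6 mm up, 130 g; origin at the centre of its underside, z up. One or two of the three are present, each on a mat of the plotter
- painted2: painted dish (cream, black rim and a black fish inside): rectangular open dish 90 x 52 x 22 mm, long along x, walls 6 mm, inner floor 6 mm up, 130 g; origin at the centre of its underside, z up. One or two of the three are present, each on a mat of the plotter
- plain0: plain unpainted clay-brown dish, same form: 90 x 52 x 22 mm, long along x, walls 6 mm, inner floor 6 mm up, 130 g; origin at the centre of its underside, z up. Two or three of the three are present, side by side on the ware board 115 mm apart, lying roughly crosswise on it
- plain1: plain unpainted clay-brown dish, same form: 90 x 52 x 22 mm, long along x, walls 6 mm, inner floor 6 mm up, 130 g; origin at the centre of its underside, z up. Two or three of the three are present, side by side on the ware board 115 mm apart, lying roughly crosswise on it
- plain2: plain unpainted clay-brown dish, same form: 90 x 52 x 22 mm, long along x, walls 6 mm, inner floor 6 mm up, 130 g; origin at the centre of its underside, z up. Two or three of the three are present, side by side on the ware board 115 mm apart, lying roughly crosswise on it
- cup: bystander: cream cup with black pattern, 64 mm across, 75 mm tall; origin at the centre of its foot
- bowl: bystander: terracotta bowl, 90 mm across, 40 mm tall; origin at the centre of its foot

How it is judged:
By the outcome, as a careful person would: the job done as asked, in the order asked, and still so for the second after the job is handed in, with the robot touching nothing.
Of painted0, painted1, painted2 only 1 to 2 are there at a start; the rules pass over those that are not, and their reading is None.
Of plain0, plain1, plain2 only 2 to 3 are there at a start; the rules pass over those that are not, and their reading is None.
At some moment in a run one of plain0, plain1, plain2 may be knocked a few centimetres aside while the robot is not near it.
It also fails if it takes over 210 s, if anything falls off the work surface, if the arm or the gripper's body presses on something with over 40 N, if the wrist force passes 120 N, or if a joint passes its speed limit or range.

## Working session

There is one attempt and no reset: what is moved stays moved. The work goes in short steps, Python scripts to look and compute and a tool call to move; the robot and the scene stay as the last step left them, time stands still between calls to the robot, and variables do not carry over. Pictures are saved under pics/ and viewed, at most 14 in all, crops included, and the job is handed in when it is done.

Besides the shell and the picture viewer there is one more tool, called after "Emit:" by a JSON object that holds its "fn" and its "kwargs". carry_out: Moves the arm, as the interface text tells. Its arguments: {"type":"object","properties":{"deltas":{"type":"string"}},"required":["deltas"]}

```bash
mkdir -p pics; python3 - <<'E'
from bench import sensors, vision
import cv2,numpy as np
o=sensors.get_obs();print({k:np.round(v,3).tolist() for k,v in o.items()})
for n in("scene","top"):
    cv2.imwrite(f"pics/{n}0.png",vision.camera(n));m=vision.camera_model(n);print(n,np.round(m["K"],1).tolist(),np.round(m["extrinsics"],3).tolist())
m=vision.camera_model("wrist");print({k:np.round(v,4).tolist() for k,v in m.items() if k in("K","hand_eye")})
E
```

```text
{'time_s': 0.0, 'q': [1.07, 0.182, 1.608, 0.0, 1.354, -0.206], 'dq': [0.002, -0.0, -0.001, 0.0, 0.0, -0.0], 'joint_efforts': [0.001, -44.489, -35.133, -0.0, 0.009, 0.0], 'eef_pos': [0.167, 0.55, 0.23], 'eef_rot': [-0.0, 0.147, 0.989, -0.001], 'wrist_force': [0.068, 0.441, 0.509], 'torque': [0.005, -0.028, 0.009], 'grasp_force': 0.0, 'opening': 0.997}
scene [[481.8, 0.0, 318.7], [0.0, 481.8, 205.6], [0.0, 0.0, 1.0]] [[-0.089, 0.996, 0.018, 0.042], [0.746, 0.079, -0.662, -0.315], [-0.66, -0.046, -0.75, 1.451], [0.0, 0.0, 0.0, 1.0]]
top [[489.0, 0.0, 319.9], [0.0, 489.0, 192.0], [0.0, 0.0, 1.0]] [[-0.021, -1.0, -0.013, 0.013], [-0.985, 0.023, -0.171, 0.512], [0.172, 0.009, -0.985, 1.169], [0.0, 0.0, 0.0, 1.0]]
{'K': [[299.2747, 0.0, 325.6062], [0.0, 299.2747, 199.127], [0.0, 0.0, 1.0]], 'hand_eye': [[0.0004, -0.9545, -0.2982, 0.0766], [1.0, 0.0006, -0.0004, -0.0006], [0.0005, -0.2982, 0.9545, -0.1425], [0.0, 0.0, 0.0, 1.0]]}
```

View pics/scene0.png

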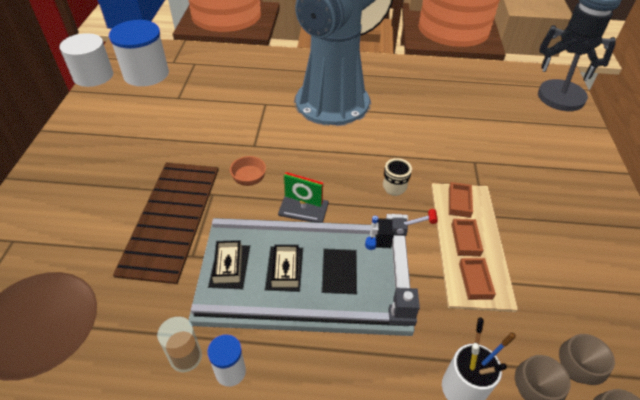

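View pics/top0.png

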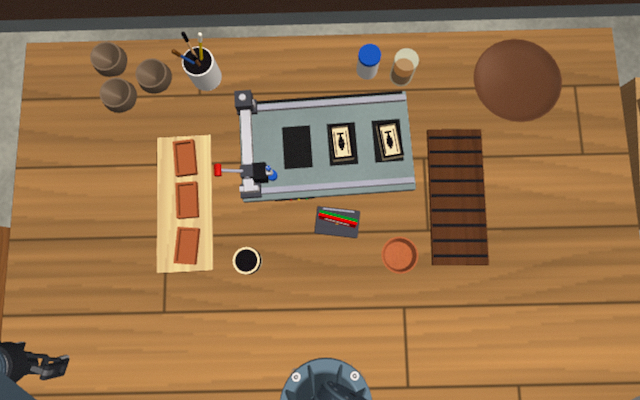

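The top view shows the ware board on the left (+y) with three plain dishes at (185,158), (187,200) and (187,246), and the drying board at right (457,197). Painted dishes sit on mat1 (342,143) and mat0 (389,140), and mat2 (297,147) is empty. The sign is at (337,222), the lever handle at (218,170), the cup at (246,260) and the bowl at (400,254).

```bash
cat > h.py <<'E'
from bench import sensors, vision
import cv2, numpy as np
from scipy.spatial.transform import Rotation as R
def obs():
    o=sensors.get_obs(); q=o["eef_rot"]; return o,np.array(o["eef_pos"]),R.from_quat([q[1],q[2],q[3],q[0]]).as_matrix()
def look(n):
    o,p,Rt=obs(); im=vision.camera(n); m=vision.camera_model(n); K=np.array(m["K"])
    if n=="wrist":
        T=np.eye(4);T[:3,:3]=Rt;T[:3,3]=p;T=T@np.array(m["hand_eye"])
    else: T=np.linalg.inv(np.array(m["extrinsics"]))
    return im,(K,T)
def ray(c,uv,z):
    K,T=c; uv=np.atleast_2d(np.array(uv,float)); d=np.c_[uv,np.ones(len(uv))]@np.linalg.inv(K).T@T[:3,:3].T
    s=(z-T[2,3])/d[:,2]; return T[:3,3]+d*s[:,None]
def proj(c,P):
    K,T=c; P=np.atleast_2d(P); X=(P-T[:3,3])@T[:3,:3]@K.T; return X[:,:2]/X[:,2:]
def mask(im,lo,hi):
    return cv2.inRange(cv2.cvtColor(im,cv2.COLOR_BGR2HSV),np.array(lo),np.array(hi))
def blobs(m,amin):
    cs,_=cv2.findContours(m,cv2.RETR_EXTERNAL,cv2.CHAIN_APPROX_NONE); return sorted([c[:,0,:] for c in cs if cv2.contourArea(c)>=amin],key=lambda c:c[:,0].mean())
def rect(c,cnt,z):
    P=ray(c,cnt,z)[:,:2]; (x,y),(w,h),a=cv2.minAreaRect((P*1000).astype(np.float32)); a=np.radians(a)
    if h>w: w,h=h,w; a+=np.pi/2
    a=(a+np.pi/2)%np.pi-np.pi/2
    return np.round([x,y,w,h],1),round(a,3)   # mm, yaw of long side
def go(p,yaw=None,tag=""):
    """delta in tool axes; yaw = world direction of tool y (closing line), mod pi"""
    o,p0,Rt=obs(); d=Rt.T@(np.array(p)-p0)*1000; az=0
    if yaw is not None:
        cur=np.arctan2(Rt[1,1],Rt[0,1]); az=-((yaw-cur+np.pi/2)%np.pi-np.pi/2)
    print(tag,"d",np.round(d,1),"az",round(az,3),"alt q6",round(o["q"][5],2))
E
python3 - <<'E'
from h import *
im,c=look("top"); hsv=cv2.cvtColor(im,cv2.COLOR_BGR2HSV)
for n,(u,v) in dict(plain=(187,200),cream=(335,130),mat=(297,147),red=(218,170),dry=(457,190),ware=(165,200),base=(320,170),stand=(320,225),rail=(340,188)).items(): print(n,hsv[v,u])
B=lambda m,a,x0,x1,y0,y1:[b+[x0,y0] for b in blobs(m[y0:y1,x0:x1],a)]
m=mask(im,(0,100,80),(14,255,255))
for b in B(m,150,150,216,130,275): print("plain",rect(c,b,.034))
red=mask(im,(0,200,120),(6,255,255))|mask(im,(174,200,120),(179,255,255))
for b in B(red,15,205,235,155,185): print("lever px",b.mean(0),"world@.14",ray(c,b.mean(0),.14).round(4))
for b in B(red,8,310,365,200,240): print("sign red",rect(c,b,.106))
g=mask(im,(45,120,40),(75,255,255))
for b in B(g,8,310,365,200,240): print("sign green",rect(c,b,.106))
d=mask(im,(0,0,0),(179,255,45))
for b in B(d,200,275,415,110,172): print("mat",rect(c,b,.037))
cr=mask(im,(10,20,140),(40,130,255))
for b in B(cr,60,320,410,115,170): print("cream",rect(c,b,.055))
for b in B(mask(im,(0,60,20),(14,255,100)),2000,420,495,120,275): print("dry",rect(c,b,.012))
s,cs=look("scene")
red=mask(s,(0,200,120),(6,255,255))|mask(s,(174,200,120),(179,255,255))
b=[k+[420,200] for k in blobs(red[200:230,420:445],10)][0]; print("lever scene px",b.mean(0),"@.14",ray(cs,b.mean(0),.14).round(4))
cv2.imwrite("pics/crop.png",np.hstack([cv2.resize(im[195:245,305:370],None,fx=6,fy=6,interpolation=2),cv2.resize(im[150:200,200:265],None,fx=6,fy=6,interpolation=2)]))
E
```

```text
plain [ 10 183 184]
cream [ 22  65 243]
mat [ 0 21 36]
red [  1 219 231]
dry [ 11 158 102]
ware [ 20 100 231]
base [ 81  23 153]
stand [129  22  81]
rail [100   6 119]
plain (array([610.7, 344.2,  94.3,  56.9]), np.float64(0.111))
plain (array([388.5, 333.4,  90.5,  57.3]), np.float64(-0.082))
plain (array([502.4, 336.4,  91.7,  57.8]), np.float64(0.069))
lever px [217.1875 169.4375] world@.14 [[0.5535 0.2367 0.14  ]]
sign red (array([436.7, -38. ,  89.7,   7.2]), np.float64(1.292))
sign green (array([445.4, -40.2,  91.5,   6.1]), np.float64(1.291))
mat (array([631.3,  58.1, 106.7,  68.4]), np.float64(0.052))
mat (array([637. , -56.7, 106.6,  68.2]), np.float64(0.05))
mat (array([ 642.7, -171.7,  106.6,   69.1]), np.float64(0.052))
cream (array([637. , -53.7,  75.3,  40.5]), np.float64(0.088))
cream (array([ 639. , -175.4,   75.7,   38.5]), np.float64(0.145))
dry (array([ 500.8, -343.4,  344.4,  141. ]), np.float64(-0.021))
lever scene px [432.39393939 215.96969697] @.14 [[0.5503 0.2354 0.14  ]]
```

View pics/crop.png

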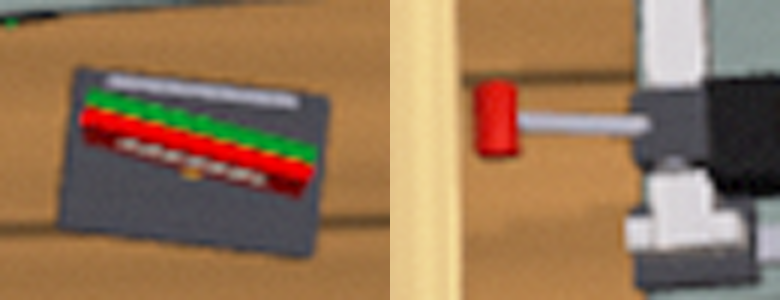

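The crops show the sign with green toward the room. Its panel is turned a few degrees clockwise from its foot, and the bright line is on the room (+x) edge. The handle and mat measurements match the given sizes. Now I'll move above the sign.

Emit:
{"fn": "carry_out", "kwargs": {"deltas": "-433 -484 0 0 0 -1.58 0;-433 -484 0 0 0 -1.58 0;-433 -484 0 0 0 -1.58 0;-433 -484 0 0 0 -1.58 0;-433 -484 0 0 0 -1.58 0;-433 -484 0 0 0 -1.58 0;-433 -484 0 0 0 -1.58 0;-433 -484 0 0 0 -1.58 0;-433 -484 0 0 0 -1.58 0;-433 -484 0 0 0 -1.58 0;-433 -484 0 0 0 -1.58 0.5;-433 -484 0 0 0 -1.58 0.5"}}

```text
time_s: 1.7
eef_pos: [0.4472, -0.022, 0.231]
eef_rot: [-0.009, -0.587, 0.809, -0.008]
wrist_force: [0.9, 0.1, 0.6]
opening: 0.598
grasp_force: 0.0
```

```bash
python3 - <<'E'
from h import *
im,c=look("wrist"); o,p,Rt=obs(); print(p.round(4),np.round(o["q"],3),"yaw",np.arctan2(Rt[1,1],Rt[0,1]))
cv2.imwrite("pics/w1.png",im)
print("stand corner proj",proj(c,[[.441,-.039,.106]]))
E
```

```text
[ 0.4503 -0.0249  0.2311] [-0.3   -0.104  1.903 -0.027  1.339 -3.118] yaw 2.82423644487413
stand corner proj [[326.00607067 176.43540172]]
```

View pics/w1.png

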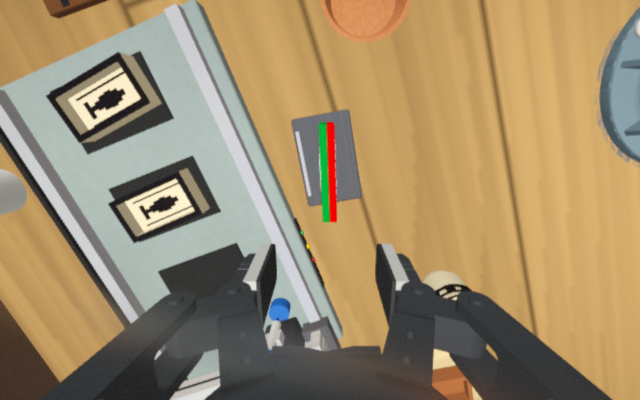

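The wrist view shows the sign panel at columns 320–336, rows 122–220, slightly turned on its foot, with green toward the plotter. Joint 6 sits at its limit on this side, so I'll use the opposite half-turn.

```bash
python3 - <<'E'
from h import *
im=cv2.imread("pics/w1.png"); o,p,Rt=obs(); m=vision.camera_model("wrist");T=np.eye(4);T[:3,:3]=Rt;T[:3,3]=p;c=(np.array(m["K"]),T@np.array(m["hand_eye"]))
sub=im.copy(); sub[:, :285]=0; sub[:,370:]=0; sub[230:]=0; sub[:105]=0
red=mask(sub,(0,200,120),(6,255,255))|mask(sub,(174,200,120),(179,255,255)); g=mask(sub,(45,120,40),(75,255,255))
k=max(blobs(red|g,20),key=len); print("panel",rect(c,k,.106))
for n,mm in(("r",red),("g",g)): print(n,rect(c,max(blobs(mm,20),key=len),.106))
st=mask(sub,(110,10,50),(140,60,130)); st=cv2.morphologyEx(st,cv2.MORPH_CLOSE,np.ones((25,25)))
k=max(blobs(st,500),key=len); print("stand",rect(c,k,.012))
go((.441,-.039,.20),-.28)
E
```

```text
panel (array([445.7, -45.3,  91.8,   6.3]), np.float64(1.289))
r (array([438.6, -43. ,  91.8,   6. ]), np.float64(1.292))
g (array([445.7, -45.3,  91.8,   6.3]), np.float64(1.289))
stand (array([442.2, -44.3, 105.1,  65.6]), np.float64(1.437))
 d [15.4  4.6 31.5] az -0.037 alt q6 -3.12
```

Emit:
{"fn": "carry_out", "kwargs": {"deltas": "19 3 15 0 0 0.18 0.5;19 3 15 0 0 0.36 0.5;19 3 15 0 0 0.54 0.5;19 3 15 0 0 0.72 0.5;19 3 15 0 0 0.9 0.5;19 3 15 0 0 1.08 0.5;19 3 15 0 0 1.26 0.5;19 3 15 0 0 1.44 0.5;19 3 15 0 0 1.62 0.5;19 3 15 0 0 1.8 0.5;19 3 15 0 0 1.98 0.5;19 3 15 0 0 2.1 0.5"}}

```text
time_s: 3.25
eef_pos: [0.4377, -0.0363, 0.2161]
eef_rot: [0.001, 0.41, 0.912, -0.012]
wrist_force: [-0.5, 0.5, 0.2]
opening: 0.499
grasp_force: 0.0
```

Emit:
{"fn": "carry_out", "kwargs": {"deltas": "0 0 0 0 0 0.18 0.5;0 0 0 0 0 0.36 0.5;0 0 0 0 0 0.54 0.5;0 0 0 0 0 0.72 0.5;0 0 0 0 0 0.9 0.5;0 0 0 0 0 1.005 0.5;0 0 0 0 0 1.005 0.5;0 0 0 0 0 1.005 0.5"}}

```text
time_s: 4.25
eef_pos: [0.4378, -0.0364, 0.2162]
eef_rot: [0.007, 0.796, 0.605, -0.009]
wrist_force: [0.7, -0.1, 0.1]
opening: 0.5
grasp_force: 0.0
```

```bash
cat > sign.py <<'E'
from h import *
def sign(save):
    im,c=look("wrist"); o,p,Rt=obs(); print(p.round(4),np.round(o["q"],3),"yaw",np.arctan2(Rt[1,1],Rt[0,1]).round(3),"z",Rt[:,2].round(4))
    cv2.imwrite(save,im); u,v=proj(c,[[.442,-.043,.06]])[0].astype(int); sub=np.zeros_like(im); s=np.s_[max(v-90,0):v+90,max(u-90,0):u+90]; sub[s]=im[s]
    red=mask(sub,(0,200,120),(6,255,255))|mask(sub,(174,200,120),(179,255,255)); g=mask(sub,(45,120,40),(75,255,255))
    for n,mm in(("r",red),("g",g)):
        for k in blobs(mm,40): print(n,rect(c,k,.106))
    st=mask(sub,(110,10,50),(140,60,130)); st=cv2.morphologyEx(st,cv2.MORPH_CLOSE,np.ones((25,25)))
    k=max(blobs(st,300),key=len,default=None)
    if k is not None: print("stand",rect(c,k,.012))
E
python3 - <<'E'
from sign import *
sign("pics/w2.png"); go((.4417,-.0425,.08),-.28)
E
```

```text
[ 0.4379 -0.0365  0.2162] [-0.337 -0.116  1.944 -0.024  1.312 -0.059] yaw -0.272 z [-0.0065 -0.0223 -0.9997]
r (array([436.7, -35.2,  98. ,   6.1]), np.float64(1.294))
g (array([443.9, -36.8,  98.8,   6.8]), np.float64(1.303))
stand (array([439.6, -38.7, 104.9,  65.5]), np.float64(1.43))
 d [ -1.6   5.3 136.3] az 0.008 alt q6 -0.06
```

Emit:
{"fn": "carry_out", "kwargs": {"deltas": "0 4 0 0 0.023 0.01 0.5;0 4 40 0 0.023 0.01 0.5;0.6 4 80 0 0.023 0.01 0.5;0.6 4 110 0 0.023 0.01 0.5;0.6 4 136 0 0.023 0.01 0.6;0.6 4 136 0 0.023 0.01 0.7;0.6 4 136 0 0.023 0.01 0.74;0.6 4 136 0 0.023 0.01 0.76;0.6 4 136 0 0.023 0.01 0.76;0.6 4 136 0 0.023 0.01 0.76"}}

```text
time_s: 5.55
eef_pos: [0.4414, -0.0402, 0.0808]
eef_rot: [0.001, 0.8, 0.6, 0.0]
wrist_force: [-0.2, -0.4, -0.3]
opening: 0.243
grasp_force: 0.0
```

```bash
python3 - <<'E'
from sign import *
sign("pics/w3.png"); go((.441,-.04,.08),-.28)
cv2.imwrite("pics/t3.png",cv2.resize(vision.camera("top")[150:290,250:430],None,fx=4,fy=4))
E
```

```text
[ 0.4413 -0.0402  0.0807] [-0.36   0.092  2.05  -0.     0.999 -0.075] yaw -0.284 z [ 6.e-04 -5.e-04 -1.e+00]
r (array([439.9, -24.3,  83.6,   7. ]), np.float64(1.283))
g (array([446.6, -26.3,  83.6,   6.7]), np.float64(1.293))
stand (array([436.4, -63.5, 136. ,  86.2]), np.float64(1.284))
 d [ 0.1 -0.4  0.7] az -0.004 alt q6 -0.08
```

View pics/w3.png

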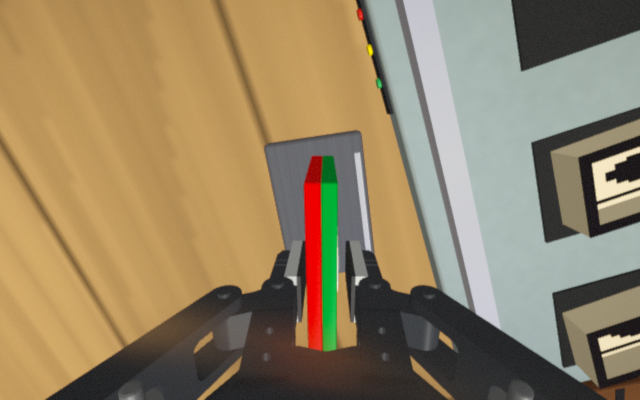

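The fingers straddle the panel centrally. Now I'll turn it half round loosely, then close to square it.

Emit:
{"fn": "carry_out", "kwargs": {"deltas": "0 0 0 0 0 0.17 0.78;0 0 0 0 0 0.34 0.78;0 0 0 0 0 0.51 0.78;0 0 0 0 0 0.68 0.78;0 0 0 0 0 0.85 0.78;0 0 0 0 0 1.02 0.78;0 0 0 0 0 1.19 0.78;0 0 0 0 0 1.36 0.78;0 0 0 0 0 1.53 0.78;0 0 0 0 0 1.7 0.78;0 0 0 0 0 1.87 0.78;0 0 0 0 0 2.0 0.78"}}

```text
time_s: 7.15
eef_pos: [0.4406, -0.0396, 0.0801]
eef_rot: [-0.0, 0.936, -0.351, -0.001]
wrist_force: [-1.0, 2.4, -1.4]
opening: 0.22
grasp_force: 0.7
```

Emit:
{"fn": "carry_out", "kwargs": {"deltas": "0 0 0 0 0 0.17 0.78;0 0 0 0 0 0.34 0.78;0 0 0 0 0 0.51 0.78;0 0 0 0 0 0.68 0.78;0 0 0 0 0 0.85 0.78;0 0 0 0 0 0.96 0.78;0 0 0 0 0 0.995 0.78;0 0 0 0 0 0.995 0.9;0 0 0 0 0 0.995 0.9;0 0 0 0 0 0.995 0.9"}}

```text
time_s: 8.4
eef_pos: [0.4398, -0.0393, 0.08]
eef_rot: [-0.001, -0.657, 0.753, 0.001]
wrist_force: [-6.0, 2.6, 5.6]
opening: 0.148
grasp_force: 58.8
```

Emit:
{"fn": "carry_out", "kwargs": {"deltas": "0 0 0 0 0 0 0.75;0 0 0 0 0 0 0.65;0 0 0 0 0 0 0.6;0 0 -30 0 0 0 0.5;0 0 -80 0 0 0 0.5;0 0 -135 0 0 0 0.5;0 0 -135 0 0 0 0.5;0 0 -135 0 0 0 0.5"}}

```text
time_s: 9.4
eef_pos: [0.4409, -0.0401, 0.2149]
eef_rot: [-0.0, -0.657, 0.754, -0.0]
wrist_force: [-1.0, -0.3, -0.3]
opening: 0.502
grasp_force: 0.0
```

```bash
python3 - <<'E'
from sign import *
sign("pics/w4.png"); go((.552,.236,.25),0)
E
```

```text
[ 0.4404 -0.0398  0.2141] [-0.36  -0.11   1.943 -0.     1.31   2.92 ] yaw 3.004 z [-1.9e-03  4.0e-04 -1.0e+00]
r (array([442.5, -43.5,  96.3,   5.9]), np.float64(1.434))
g (array([434.9, -42.8,  97.2,   6. ]), np.float64(1.436))
stand (array([439. , -40.6, 104.3,  65.8]), np.float64(1.434))
 d [-288.6  -72.7  -36. ] az -0.138 alt q6 2.92
```

The sign is square with red to the room (1.435 against the foot's 1.434). Next is the lever, unwinding the wrist on the way.

Emit:
{"fn": "carry_out", "kwargs": {"deltas": "-289 -73 -30 0 0 -1.9 1;-289 -73 -30 0 0 -1.9 1;-289 -73 -30 0 0 -1.9 1;-289 -73 -30 0 0 -1.9 1;-289 -73 -30 0 0 -1.9 1;-289 -73 -30 0 0 -1.9 1;-289 -73 -30 0 0 -1.9 1;-289 -73 -30 0 0 -1.9 1;-289 -73 -30 0 0 -1.9 1;-289 -73 -30 0 0 -1.9 1;-289 -73 -30 0 0 -1.9 1;-289 -73 -30 0 0 -1.9 1"}}

```text
time_s: 10.95
eef_pos: [0.5526, 0.236, 0.2439]
eef_rot: [0.0, 0.996, 0.094, -0.001]
wrist_force: [-0.2, -0.2, -0.5]
opening: 0.005
grasp_force: 0.0
```

Emit:
{"fn": "carry_out", "kwargs": {"deltas": "0 0 0 0 0 -0.18 1;0 0 0 0 0 -0.36 1;0 0 0 0 0 -0.54 1;0 0 0 0 0 -0.72 1;0 0 0 0 0 -0.9 1;0 0 0 0 0 -1.08 1;0 0 0 0 0 -1.26 1;0 0 0 0 0 -1.43 1;0 0 0 0 0 -1.43 1;0 0 0 0 0 -1.43 1"}}

```text
time_s: 12.2
eef_pos: [0.553, 0.2361, 0.245]
eef_rot: [-0.0, 0.691, 0.723, -0.0]
wrist_force: [-0.3, -0.0, -0.6]
opening: -0.001
grasp_force: 0.0
```

```bash
cat > lev.py <<'E'
from h import *
def lev(save,z=.142):
    im,c=look("wrist"); o,p,Rt=obs(); print(p.round(4),np.round(o["q"],3),"yaw",np.arctan2(Rt[1,1],Rt[0,1]).round(3),"z",Rt[:,2].round(4))
    cv2.imwrite(save,im)
    red=mask(im,(0,200,100),(6,255,255))|mask(im,(174,200,100),(179,255,255))
    for k in blobs(red,60): print("w px",k.mean(0).round(1),rect(c,k,z))
    P=[]
    for n in("top","scene"):
        im,c=look(n); uv=proj(c,[[.552,.236,.11]])[0].astype(int); sub=np.zeros_like(im); s=np.s_[uv[1]-30:uv[1]+30,uv[0]-30:uv[0]+30]; sub[s]=im[s]
        red=mask(sub,(0,200,100),(6,255,255))|mask(sub,(174,200,100),(179,255,255))
        k=max(blobs(red,4),key=len,default=None)
        if k is not None: P.append((c,k.mean(0))); print(n,k.mean(0).round(1),ray(c,k.mean(0),z).round(4))
    if len(P)==2:
        A=[];b=[]
        for (K,T),uv in P:
            d=ray((K,T),uv,0)[0]-T[:3,3]; d/=np.linalg.norm(d); M=np.eye(3)-np.outer(d,d); A.append(M); b.append(M@T[:3,3])
        print("tri",np.linalg.lstsq(np.vstack(A),np.hstack(b),rcond=None)[0].round(4))
E
python3 - <<'E'
from lev import *
lev("pics/w5.png"); go((.552,.236,.17),.05)
E
```

```text
[0.553  0.2362 0.245 ] [ 0.207  0.228  1.523 -0.     1.391  0.159] yaw 0.047 z [-3.e-04 -4.e-04 -1.e+00]
w px [325.2 198.2] (array([550.9, 236.8,  27.5,  16.1]), np.float64(0.047))
top [217.1 169.3] [[0.5534 0.2365 0.142 ]]
scene [432.3 216. ] [[0.5521 0.2348 0.142 ]]
tri [0.553  0.2353 0.1433]
 d [-0.1 -1.  75.1] az -0.001 alt q6 0.16
```

View pics/w5.png

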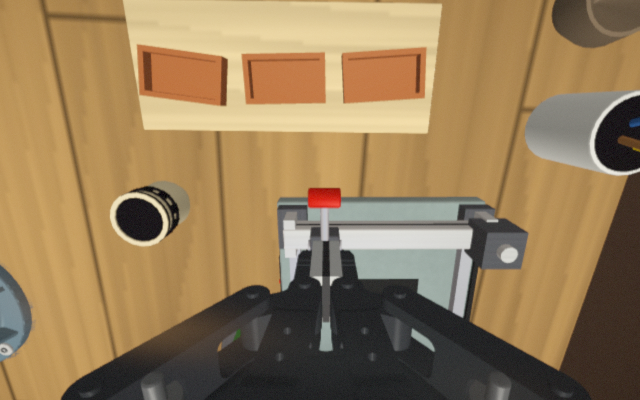

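The handle is at (325,198), which puts it at (552, 236) mm, directly under the shut fingers. I'll push it down.

Emit:
{"fn": "carry_out", "kwargs": {"deltas": "2 0 50 0 0 0 1;2 0 80 0 0 0 1;3 0 92 0 0 0 1;4 0 102 0 0 0 1;5 0 112 0 0 0 1;6 0 122 0 0 0 1;6 0 132 0 0 0 1;5 0 142 0 0 0 1;4 0 150 0 0 0 1;3 0 156 0 0 0 1;3 0 158 0 0 0 1;3 0 158 0 0 0 1"}}

```text
time_s: 13.85
eef_pos: [0.5526, 0.2391, 0.0869]
eef_rot: [-0.0, 0.689, 0.725, -0.0]
wrist_force: [0.3, -0.5, 0.4]
opening: -0.0
grasp_force: 0.0
```

```bash
python3 - <<'E'
from lev import *
lev("pics/w6.png",.08)
E
```

```text
[0.5526 0.2392 0.087 ] [0.212 0.403 1.641 0.    1.098 0.161] yaw 0.051 z [-6.e-04 -1.e-04 -1.e+00]
w px [322.9 241.1] (array([550.1, 242.9,  27.9,   9.5]), np.float64(0.119))
scene [427.6 238.8] [[0.5621 0.2362 0.08  ]]
```

Emit:
{"fn": "carry_out", "kwargs": {"deltas": "0 0 2 0 0 0 1;0 0 4 0 0 0 1;0 0 4 0 0 0 1"}}

```text
time_s: 14.38
eef_pos: [0.5534, 0.2393, 0.0859]
eef_rot: [0.0, 0.689, 0.725, 0.0]
wrist_force: [-6.3, -2.9, 18.4]
opening: -0.004
grasp_force: 9.0
```

Emit:
{"fn": "carry_out", "kwargs": {"deltas": "0 0 -60 0 0 0 1;0 0 -120 0 0 0 1;0 0 -165 0 0 0 0.5;0 0 -165 0 0 0 0;0 0 -165 0 0 0 0"}}

```text
time_s: 15.0
eef_pos: [0.5525, 0.2392, 0.2475]
eef_rot: [-0.0, 0.689, 0.725, -0.0]
wrist_force: [-0.6, 0.2, -0.0]
opening: 0.638
grasp_force: 0.0
```

```bash
python3 - <<'E'
from lev import *
lev("pics/w7.png",.08)
im,c=look("top"); cv2.imwrite("pics/t7.png",im)
E
```

```text
[0.552  0.239  0.2466] [ 0.212  0.229  1.519 -0.     1.397  0.161] yaw 0.051 z [-2.6e-03 -8.0e-04 -1.0e+00]
w px [324.7 181.5] (array([550.6, 236.8,  26.8,  15.4]), np.float64(0.052))
top [222.4 175. ] [[0.553  0.2372 0.08  ]]
scene [427.4 235. ] [[0.5521 0.2364 0.08  ]]
tri [0.5528 0.2366 0.081 ]
```

The lever is down (handle height 81 mm, and it met the stop). Now over to the painted dish on mat1.

Emit:
{"fn": "carry_out", "kwargs": {"deltas": "-298 70 20 0 0 1.57 0;-298 70 20 0 0 1.57 0;-298 70 20 0 0 1.57 0;-298 70 20 0 0 1.57 0;-298 70 20 0 0 1.57 0;-298 70 20 0 0 1.57 0;-298 70 20 0 0 1.57 0;-298 70 20 0 0 1.57 0;-298 70 20 0 0 1.57 0;-298 70 47 0 0 1.57 0;-298 70 47 0 0 1.57 0;-298 70 47 0 0 1.57 0"}}

```text
time_s: 16.7
eef_pos: [0.6379, -0.0549, 0.2012]
eef_rot: [0.0, 1.0, 0.026, -0.0]
wrist_force: [0.7, -0.6, -0.6]
opening: 1.001
grasp_force: 0.0
```

```bash
cat > dish.py <<'E'
from h import *
def cream(save,z=.043):
    im,c=look("wrist"); o,p,Rt=obs(); print(p.round(4),np.round(o["q"],3),"yaw",np.arctan2(Rt[1,1],Rt[0,1]).round(3),"F",np.round(o["wrist_force"],1))
    cv2.imwrite(save,im)
    m=cv2.morphologyEx(mask(im[:330],(15,15,190),(35,100,255)),cv2.MORPH_CLOSE,np.ones((9,9)))
    for k in blobs(m,1000): print("cream px",k.mean(0).round(),rect(c,k,z))
    m=mask(im[:330],(0,0,0),(179,255,55))
    for k in blobs(m,3000): print("dark px",k.mean(0).round(),rect(c,k,.037))
    return im,c
E
python3 - <<'E'
from dish import *
cream("pics/w8.png")
E
```

```text
[ 0.6383 -0.055   0.2019] [-0.271  0.349  1.46  -0.     1.332  1.249] yaw -1.519 F [ 0.1  0.1 -0.4]
cream px [ 25. 192.] (array([606.3, 265.8, 157.9,  64.1]), np.float64(0.05))
cream px [ 55. 307.] (array([465.8, 256.7, 115.1,  76.5]), np.float64(1.103))
cream px [324. 184.] (array([634.4, -54.5,  76.4,  41.1]), np.float64(0.092))
cream px [445. 188.] (array([ 636.1, -179.9,   75.7,   34.5]), np.float64(0.154))
dark px [218. 179.] (array([630.2,  57. , 106.3,  70. ]), np.float64(0.051))
dark px [327. 180.] (array([635.5, -57.6, 107.5,  69.5]), np.float64(0.05))
dark px [448. 190.] (array([ 631.7, -186.3,   95.3,   54.5]), np.float64(0.148))
dark px [485. 309.] (array([ 479. , -260.6,  235.6,   87.2]), np.float64(1.23))
```

View pics/w8.png

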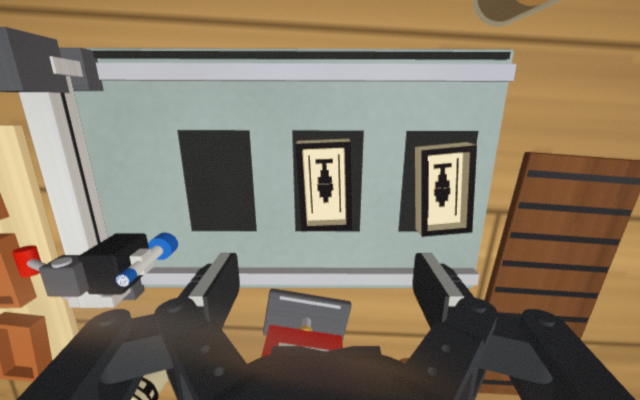

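Painted dishes are at (324,184) and (445,188). The middle one is at (635, -54.5) mm, yaw 0.09, and mat2 is empty at (218,179). I'll grasp the middle one.

Emit:
{"fn": "carry_out", "kwargs": {"deltas": "-3 -0.5 60 0 0 -0.04 0;-3 -0.5 110 0 0 -0.04 0;-3 -0.5 145 0 0 -0.04 0;-3 -0.5 160 0 0 -0.04 0;-3 -0.5 167 0 0 -0.04 0;-3 -0.5 167 0 0 -0.04 0.3;-3 -0.5 167 0 0 -0.04 0.6;-3 -0.5 167 0 0 -0.04 0.6;-3 -0.5 167 0 0 -0.04 0.6"}}

```text
time_s: 17.88
eef_pos: [0.6365, -0.055, 0.0364]
eef_rot: [0.001, 0.999, 0.046, 0.002]
wrist_force: [-0.5, 0.1, 6.9]
opening: 0.592
grasp_force: 65.2
```

Emit:
{"fn": "carry_out", "kwargs": {"deltas": "0 0 -30 0 0 0 0.6;0 0 -90 0 0 0 0.6;-20 60 -120 0 0 0.02 0.6;-40 120 -120 0 0 0.04 0.6;-60 180 -120 0 0 0.07 0.6;-80 240 -120 0 0 0.1 0.6;-93 281 -110 0 0 0.11 0.6;-93 281 -80 0 0 0.11 0.6;-93 281 -40 0 0 0.11 0.6;-93 281 -10 0 0 0.11 0.6;-93 281 10 0 0 0.11 0.6;-93 281 18 0 0 0.11 0.6"}}

```text
time_s: 19.38
eef_pos: [0.5676, -0.3425, 0.0153]
eef_rot: [-0.0, 1.0, -0.009, -0.001]
wrist_force: [-0.2, 0.3, -1.1]
opening: 0.599
grasp_force: 64.4
```

Emit:
{"fn": "carry_out", "kwargs": {"deltas": "0 0 2 0 0 0 0.6;0 0 4 0 0 0 0.6;0 0 4 0 0 0 0.6"}}

```text
time_s: 19.75
eef_pos: [0.5685, -0.3433, 0.0133]
eef_rot: [0.001, 1.0, -0.009, 0.001]
wrist_force: [-0.5, 0.1, -1.3]
opening: 0.593
grasp_force: 64.4
```

Emit:
{"fn": "carry_out", "kwargs": {"deltas": "0 0 1 0 0 0 0.6;0 0 2 0 0 0 0.6;0 0 2 0 0 0 0.6"}}

```text
time_s: 20.12
eef_pos: [0.5683, -0.3432, 0.0114]
eef_rot: [0.0, 1.0, -0.009, 0.0]
wrist_force: [-2.4, 1.3, 5.6]
opening: 0.593
grasp_force: 65.0
```

Emit:
{"fn": "carry_out", "kwargs": {"deltas": "0 0 0 0 0 0 0.4;0 0 0 0 0 0 0.1;0 0 0 0 0 0 0;0 0 -40 0 0 0 0;0 0 -100 0 0 0 0;0 0 -150 0 0 -0.05 0;20 -60 -188 0 0 -0.1 0;50 -120 -188 0 0 -0.15 0;66 -168 -188 0 0 -0.17 0;66 -168 -188 0 0 -0.17 0;66 -168 -188 0 0 -0.17 0"}}

```text
time_s: 21.5
eef_pos: [0.637, -0.176, 0.198]
eef_rot: [0.0, 0.997, 0.076, -0.0]
wrist_force: [0.5, -1.1, -0.2]
opening: 1.0
grasp_force: 0.0
```

```bash
python3 - <<'E'
from dish import *
cream("pics/w9.png")
E
```

```text
[ 0.6368 -0.1769  0.198 ] [-4.500e-01  3.960e-01  1.405e+00 -1.000e-03  1.341e+00  9.700e-01] yaw -1.42 F [ 0.6 -0.1 -0.4]
cream px [325. 182.] (array([ 635.9, -176.7,   77.1,   41.2]), np.float64(0.15))
cream px [461. 251.] (array([ 578.6, -334.3,   62.9,   29.8]), np.float64(-0.02))
dark px [100. 160.] (array([630. ,  56.4, 106.6,  70.1]), np.float64(0.049))
dark px [317. 186.] (array([ 632.6, -172.9,  100.4,   69.4]), np.float64(0.072))
dark px [464. 287.] (array([ 541.5, -387.4,  229.2,  140.7]), np.float64(1.55))
```

View pics/w9.png

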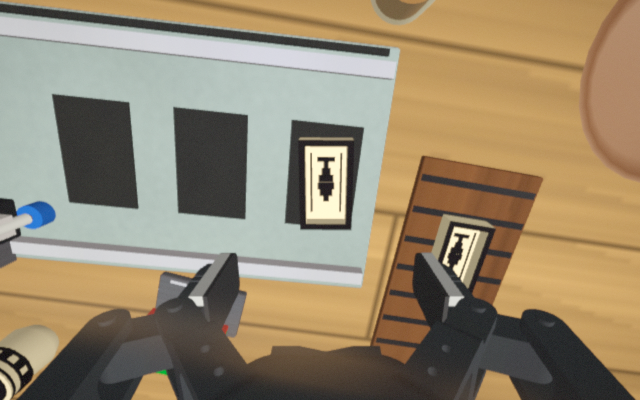

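The first painted dish lies flat on the drying board at (461,251). The second is centred under the tool at (325,182).

Emit:
{"fn": "carry_out", "kwargs": {"deltas": "-1 0 60 0 0 0 0;-1 0 110 0 0 0 0;-1 0 145 0 0 0 0;-1 0 157 0 0 0 0;-1 0 162 0 0 0 0;-1 0 162 0 0 0 0.3;-1 0 162 0 0 0 0.6;-1 0 162 0 0 0 0.6;-1 0 162 0 0 0 0.6"}}

```text
time_s: 22.68
eef_pos: [0.6375, -0.177, 0.0385]
eef_rot: [0.001, 0.997, 0.076, 0.001]
wrist_force: [-1.3, 0.0, 7.2]
opening: 0.592
grasp_force: 65.4
```

Emit:
{"fn": "carry_out", "kwargs": {"deltas": "0 0 -30 0 0 0 0.6;0 0 -90 0 0 0 0.6;-45 27 -120 0 0 0.03 0.6;-90 55 -120 0 0 0.06 0.6;-135 82 -120 0 0 0.1 0.6;-180 110 -120 0 0 0.14 0.6;-220 135 -110 0 0 0.17 0.6;-220 135 -70 0 0 0.17 0.6;-220 135 -30 0 0 0.17 0.6;-220 135 0 0 0 0.17 0.6;-220 135 14 0 0 0.17 0.6;-220 135 20 0 0 0.17 0.6"}}

```text
time_s: 24.18
eef_pos: [0.4391, -0.3429, 0.0161]
eef_rot: [0.0, 1.0, -0.009, -0.0]
wrist_force: [0.0, -0.7, -0.6]
opening: 0.591
grasp_force: 64.6
```

Emit:
{"fn": "carry_out", "kwargs": {"deltas": "0 0 2 0 0 0 0.6;0 0 4 0 0 0 0.6;0 0 4 0 0 0 0.6"}}

```text
time_s: 24.55
eef_pos: [0.4397, -0.3437, 0.0135]
eef_rot: [0.001, 1.0, -0.009, 0.001]
wrist_force: [-0.2, 0.1, 1.9]
opening: 0.593
grasp_force: 64.8
```

Emit:
{"fn": "carry_out", "kwargs": {"deltas": "0 0 0 0 0 0 0.4;0 0 0 0 0 0 0.1;0 0 0 0 0 0 0;0 0 -40 0 0 0 0;0 0 -100 0 0 0 0;0 0 -160 0 0 0 0;0 0 -210 0 0 0 0;4 -60 -230 0 0 0 0;8 -120 -230 0 0 0 0;13 -180 -230 0 0 0 0;17 -240 -230 0 0 0 0;22 -300 -230 0 0 0 0"}}

```text
time_s: 26.05
eef_pos: [0.4663, -0.0416, 0.2423]
eef_rot: [0.0, 1.0, -0.009, 0.0]
wrist_force: [0.7, 0.2, 0.0]
opening: 1.002
grasp_force: 0.0
```

Emit:
{"fn": "carry_out", "kwargs": {"deltas": "5 -60 0 0 0 -0.03 0;10 -120 0 0 0 -0.06 0;14 -180 0 0 0 -0.09 0;18 -240 0 0 0 -0.09 0;22 -300 0 0 0 -0.09 0;28 -360 0 0 0 -0.09 0;28 -380 0 0 0 -0.09 0;28 -380 0 0 0 -0.09 0;28 -380 0 0 0 -0.09 0"}}

```text
time_s: 27.18
eef_pos: [0.5015, 0.3346, 0.2419]
eef_rot: [0.001, 0.999, 0.035, -0.0]
wrist_force: [-0.5, 0.3, -0.7]
opening: 0.998
grasp_force: 0.0
```

```bash
cat > plain.py <<'E'
from h import *
def plain(save,n="wrist"):
    im,c=look(n); o,p,Rt=obs(); print(p.round(4),np.round(o["q"],3),"yaw",np.arctan2(Rt[1,1],Rt[0,1]).round(3),"F",np.round(o["wrist_force"],1))
    cv2.imwrite(save,im)
    m=mask(im[:330],(6,120,60),(13,255,255)); m=cv2.morphologyEx(cv2.morphologyEx(m,cv2.MORPH_OPEN,np.ones((3,3))),cv2.MORPH_CLOSE,np.ones((7,7)))
    for k in blobs(m,150 if n=="top" else 1500): print("plain px",k.mean(0).round(),rect(c,k,.034))
E
python3 - <<'E'
from plain import *
plain("pics/w10.png"); plain("pics/t10.png","top")
E
```

```text
[0.5017 0.3344 0.2421] [ 3.920e-01  2.340e-01  1.522e+00 -1.000e-03  1.387e+00  1.893e+00] yaw -1.501 F [-0.2 -0.6 -0.3]
plain px [319. 253.] (array([391.2, 335.2,  96. ,  50. ]), np.float64(-0.084))
plain px [321.  69.] (array([611.3, 346. ,  88.3,  50.7]), np.float64(0.112))
plain px [322. 169.] (array([502.6, 337.7,  88.4,  50.4]), np.float64(0.07))
[0.5018 0.3344 0.2423] [ 3.920e-01  2.340e-01  1.522e+00 -1.000e-03  1.387e+00  1.893e+00] yaw -1.501 F [-0.4  0.8  0.3]
plain px [186. 245.] (array([388.7, 333.4,  88.8,  56.4]), np.float64(-0.078))
plain px [186. 179.] (array([557.1, 340.2, 201.7,  57. ]), np.float64(0.075))
plain px [399. 255.] (array([ 354.5, -189.1,   90.7,   88.2]), np.float64(-0.819))
plain px [457. 198.] (array([ 498.5, -338.3,  340.7,  137. ]), np.float64(-0.022))
plain px [517.  80.] (array([ 797.8, -516. ,  224.9,  224.1]), np.float64(-0.075))
```

View pics/w10.png

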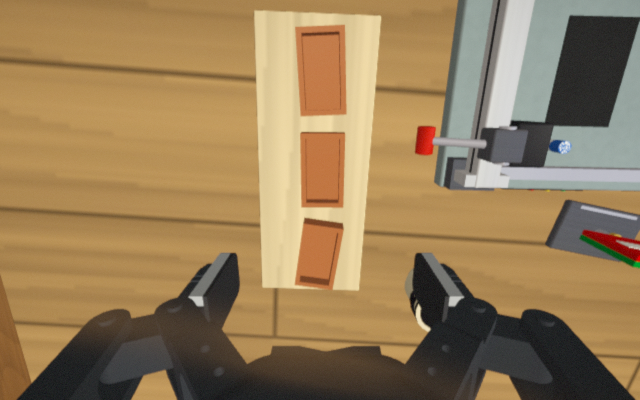

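All three plain dishes are on the ware board at (319,253), (322,169) and (321,69), with none displaced so far. I'll grasp the middle one.

Emit:
{"fn": "carry_out", "kwargs": {"deltas": "1 -3 60 0 0 0 0;1 -3 120 0 0 0 0;1 -3 180 0 0 0 0;1 -3 215 0 0 0 0;1 -3 226 0 0 0 0;1 -3 230 0 0 0 0;1 -3 230 0 0 0 0.3;1 -3 230 0 0 0 0.6;1 -3 230 0 0 0 0.6;1 -3 230 0 0 0 0.6"}}

```text
time_s: 28.52
eef_pos: [0.5038, 0.3397, 0.0143]
eef_rot: [-0.0, 0.999, 0.036, 0.002]
wrist_force: [-1.0, -0.1, 5.5]
opening: 0.594
grasp_force: 64.7
```

Emit:
{"fn": "carry_out", "kwargs": {"deltas": "0 0 -40 0 0 0 0.6;0 0 -100 0 0 0 0.6;0 0 -160 0 0 0 0.6;10 40 -195 0 0 0 0.6;26 100 -195 0 0 0.02 0.6;42 160 -195 0 0 0.02 0.6;57 220 -195 0 0 0.02 0.6;73 280 -195 0 0 0.02 0.6;88 340 -195 0 0 0.02 0.6;104 400 -195 0 0 0.02 0.6;104 404 -195 0 0 0.02 0.6;104 404 -160 0 0 0.02 0.6"}}

```text
time_s: 30.02
eef_pos: [0.6372, -0.0577, 0.1755]
eef_rot: [0.001, 1.0, 0.025, 0.003]
wrist_force: [0.3, -0.4, -2.0]
opening: 0.594
grasp_force: 63.8
```

```bash
python3 - <<'E'
from h import *
o,p,Rt=obs(); print(p.round(4),np.arctan2(Rt[1,1],Rt[0,1]).round(3)); go((.637,-.0573,.044),-1.521)
E
```

```text
[ 0.6372 -0.0577  0.1755] -1.521
 d [ -1.1  -0.7 131.5] az 0.0 alt q6 1.25
```

Emit:
{"fn": "carry_out", "kwargs": {"deltas": "0 0 50 0 0 0 0.6;0 0 95 0 0 0 0.6;0 0 120 0 0 0 0.6;0 0 128 0 0 0 0.6;0 0 131 0 0 0 0.6;0 0 132 0 0 0 0.6;0 0 132 0 0 0 0.6"}}

```text
time_s: 30.9
eef_pos: [0.6357, -0.0567, 0.0416]
eef_rot: [0.0, 1.0, 0.026, 0.001]
wrist_force: [0.2, 0.5, -1.5]
opening: 0.591
grasp_force: 63.7
```

Emit:
{"fn": "carry_out", "kwargs": {"deltas": "0 0 1 0 0 0 0.6;0 0 2 0 0 0 0.6;0 0 3 0 0 0 0.6;0 0 3 0 0 0 0.6"}}

```text
time_s: 31.4
eef_pos: [0.6353, -0.0567, 0.0393]
eef_rot: [0.0, 1.0, 0.026, 0.0]
wrist_force: [-5.0, 0.5, 10.7]
opening: 0.591
grasp_force: 65.2
```

Emit:
{"fn": "carry_out", "kwargs": {"deltas": "0 0 0 0 0 0 0.4;0 0 0 0 0 0 0.1;0 0 0 0 0 0 0;0 0 -50 0 0 0 0;0 0 -110 0 0 0 0;0 0 -165 0 0 0 0;0 -60 -175 0 0 0 0;-1 -120 -175 0 0 0 0;-2 -180 -175 0 0 -0.06 0;-2 -240 -175 0 0 -0.06 0;-3 -300 -175 0 0 -0.06 0;-3 -360 -175 0 0 -0.06 0"}}

```text
time_s: 32.9
eef_pos: [0.613, 0.3048, 0.212]
eef_rot: [0.0, 0.998, 0.056, -0.0]
wrist_force: [1.2, -0.0, 0.9]
opening: 0.999
grasp_force: 0.0
```

Emit:
{"fn": "carry_out", "kwargs": {"deltas": "-1 -44 0 0 0 0 0;-1 -44 0 0 0 0 0;-1 -44 0 0 0 0 0;-1 -44 0 0 0 0 0"}}

```text
time_s: 33.4
eef_pos: [0.608, 0.345, 0.212]
eef_rot: [0.0, 0.998, 0.055, -0.0]
wrist_force: [0.3, 0.2, -0.2]
opening: 0.998
grasp_force: 0.0
```

```bash
python3 - <<'E'
from plain import *
plain("pics/w11.png"); go((.611,.3455,.013),.112-np.pi/2)
E
```

```text
[0.608  0.345  0.2121] [ 0.347  0.467  1.278 -0.     1.397  1.808] yaw -1.461 F [ 0.7 -0.1  0.2]
plain px [324. 172.] (array([612.4, 346.1,  89.1,  50.6]), np.float64(0.11))
 d [  3.1  -0.3 199.1] az -0.002 alt q6 1.81
```

Emit:
{"fn": "carry_out", "kwargs": {"deltas": "3.5 -1 60 0 0 0 0;3.5 -1 120 0 0 0 0;3.5 -1 165 0 0 0 0;3.5 -1 190 0 0 0 0;3.5 -1 197 0 0 0 0;3.5 -1 200 0 0 0 0;3.5 -1 200 0 0 0 0.3;3.5 -1 200 0 0 0 0.6;3.5 -1 200 0 0 0 0.6;3.5 -1 200 0 0 0 0.6"}}

```text
time_s: 34.7
eef_pos: [0.6121, 0.3483, 0.0141]
eef_rot: [-0.0, 0.998, 0.056, 0.001]
wrist_force: [0.1, -0.2, 5.5]
opening: 0.595
grasp_force: 65.6
```

Emit:
{"fn": "carry_out", "kwargs": {"deltas": "0 0 -40 0 0 0 0.6;0 0 -100 0 0 0 0.6;0 0 -160 0 0 0 0.6;-2 40 -190 0 0 0 0.6;-5 100 -190 0 0 0.06 0.6;-8 160 -190 0 0 0.06 0.6;-12 220 -190 0 0 0.06 0.6;-15 280 -190 0 0 0.06 0.6;-18 340 -190 0 0 0.06 0.6;-21 400 -190 0 0 0.06 0.6;-25 460 -190 0 0 0.062 0.6;-28 518 -190 0 0 0.062 0.6"}}

```text
time_s: 36.2
eef_pos: [0.6403, -0.1718, 0.2021]
eef_rot: [-0.0, 1.0, 0.025, -0.0]
wrist_force: [-0.2, -0.3, -0.7]
opening: 0.595
grasp_force: 64.7
```

Emit:
{"fn": "carry_out", "kwargs": {"deltas": "0 0 0 0 0 0 0.6;0 0 60 0 0 0 0.6;0 0 115 0 0 0 0.6;0 0 140 0 0 0 0.6;0 0 140 0 0 0 0.6"}}

```text
time_s: 36.83
eef_pos: [0.6385, -0.1678, 0.0592]
eef_rot: [-0.001, 1.0, 0.025, -0.003]
wrist_force: [0.2, -0.0, -1.3]
opening: 0.596
grasp_force: 64.6
```

```bash
python3 - <<'E'
from h import *
o,p,Rt=obs(); print(p.round(4),np.arctan2(Rt[1,1],Rt[0,1]).round(3)); go((.6418,-.172,.042),-1.521)
E
```

```text
[ 0.6385 -0.1678  0.0592] -1.52
 d [ 3.2  4.4 17.2] az 0.001 alt q6 1.08
```

Emit:
{"fn": "carry_out", "kwargs": {"deltas": "2 2 8 0 0 0 0.6;2 2 14 0 0 0 0.6;2 2 17 0 0 0 0.6;2 2 18 0 0 0 0.6;2 2 18 0 0 0 0.6"}}

```text
time_s: 37.45
eef_pos: [0.6429, -0.172, 0.0445]
eef_rot: [0.0, 1.0, 0.025, 0.0]
wrist_force: [-1.1, 0.3, -1.7]
opening: 0.592
grasp_force: 64.7
```

Emit:
{"fn": "carry_out", "kwargs": {"deltas": "0 0 3 0 0 0 0.6;0 0 4 0 0 0 0.6;0 0 5 0 0 0 0.6;0 0 6 0 0 0 0.6;0 0 6 0 0 0 0.6"}}

```text
time_s: 38.08
eef_pos: [0.6428, -0.172, 0.0392]
eef_rot: [0.0, 1.0, 0.025, -0.0]
wrist_force: [-3.2, 0.4, 4.9]
opening: 0.59
grasp_force: 65.4
```

Emit:
{"fn": "carry_out", "kwargs": {"deltas": "0 0 0 0 0 0 0.4;0 0 0 0 0 0 0.1;0 0 0 0 0 0 0;0 0 -50 0 0 0 0;0 0 -110 0 0 0 0;0 0 -170 0 0 0 0;-22 -50 -175 0 0 0 0;-44 -100 -175 0 0 0 0;-66 -150 -175 0 0 0 0;-88 -200 -175 0 0 0.05 0;-110 -250 -175 0 0 0.1 0;-132 -300 -175 0 0 0.13 0"}}

```text
time_s: 39.58
eef_pos: [0.4953, 0.1226, 0.2134]
eef_rot: [0.0, 0.999, -0.041, 0.0]
wrist_force: [0.2, 0.5, -0.1]
opening: 0.993
grasp_force: 0.0
```

Emit:
{"fn": "carry_out", "kwargs": {"deltas": "-27 -42 0 0 0 0 0;-49 -95 0 0 0 0 0;-70 -145 0 0 0 0 0;-92 -195 0 0 0 0 0;-123 -204 0 0 0 0 0;-123 -204 0 0 0 0 0;-123 -204 0 0 0 0 0;-123 -204 0 0 0 0 0"}}

```text
time_s: 40.58
eef_pos: [0.3908, 0.3339, 0.2133]
eef_rot: [0.0, 0.999, -0.041, 0.0]
wrist_force: [-0.4, 0.8, -0.1]
opening: 1.0
grasp_force: 0.0
```

```bash
python3 - <<'E'
from plain import *
plain("pics/w12.png"); go((.3895,.3345,.013),-.08-np.pi/2); plain("pics/t12.png","top")
E
```

```text
[0.3908 0.3338 0.2133] [ 0.476  0.061  1.778 -0.     1.303  2.129] yaw -1.653 F [ 0.2 -0.6 -1.1]
plain px [324. 178.] (array([388.2, 335.4,  89.5,  50.4]), np.float64(-0.081))
 d [ -1.4  -0.6 200.3] az -0.002 alt q6 2.13
[0.3907 0.3338 0.2132] [ 0.476  0.061  1.778 -0.     1.303  2.129] yaw -1.653 F [-0.8 -0.4 -0.7]
plain px [187. 245.] (array([388.4, 333.5,  89.3,  56.5]), np.float64(-0.084))
plain px [345. 153.] (array([613. , -62.9,  96.4,  56.2]), np.float64(0.055))
plain px [388. 138.] (array([ 648.7, -174.7,   97.6,   57.7]), np.float64(0.056))
plain px [400. 255.] (array([ 354.5, -189.1,   90.5,   89.7]), np.float64(1.549))
plain px [457. 197.] (array([ 498.5, -338.2,  340.7,  137. ]), np.float64(-0.021))
plain px [517.  80.] (array([ 797.9, -515.6,  224.6,  224.2]), np.float64(-0.105))
```

View pics/w12.png

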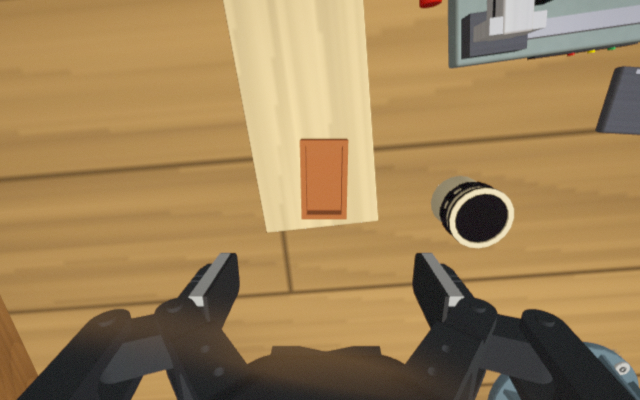

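View pics/t12.png

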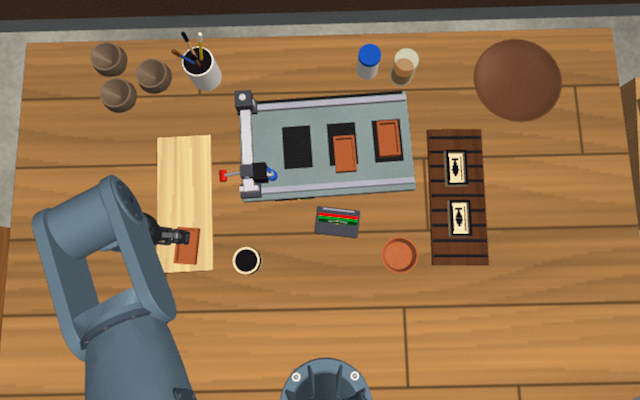

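The last plain dish is where I expected it, at (324,178). In the top view the dish on mat1 has been knocked toward the robot, to (345,153). I'll re-lay it after this one.

Emit:
{"fn": "carry_out", "kwargs": {"deltas": "-2.5 -1 60 0 0 0 0;-2.5 -1 120 0 0 0 0;-2.5 -1 165 0 0 0 0;-2.5 -1 190 0 0 0 0;-2.5 -1 198 0 0 0 0;-2.5 -1 201 0 0 0 0;-2.5 -1 201 0 0 0 0.3;-2.5 -1 201 0 0 0 0.6;-2.5 -1 201 0 0 0 0.6;-2.5 -1 201 0 0 0 0.6"}}

```text
time_s: 41.92
eef_pos: [0.3886, 0.3362, 0.0137]
eef_rot: [-0.001, 0.999, -0.04, 0.001]
wrist_force: [-0.6, 0.6, 6.4]
opening: 0.594
grasp_force: 63.6
```

Emit:
{"fn": "carry_out", "kwargs": {"deltas": "0 0 -40 0 0 0 0.6;0 0 -100 0 0 0 0.6;0 0 -160 0 0 0 0.6;30 30 -200 0 0 0 0.6;70 70 -200 0 0 -0.03 0.6;110 107 -200 0 0 -0.06 0.6;150 146 -200 0 0 -0.1 0.6;190 185 -200 0 0 -0.132 0.6;230 224 -200 0 0 -0.132 0.6;264 257 -200 0 0 -0.132 0.6;264 257 -200 0 0 -0.132 0.6;264 257 -200 0 0 -0.132 0.6"}}

```text
time_s: 43.42
eef_pos: [0.6294, 0.0585, 0.2119]
eef_rot: [-0.0, 1.0, 0.026, -0.001]
wrist_force: [0.1, 0.5, -1.6]
opening: 0.593
grasp_force: 63.2
```

Emit:
{"fn": "carry_out", "kwargs": {"deltas": "0 0 50 0 0 0 0.6;0 0 100 0 0 0 0.6;0 0 150 0 0 0 0.6;0 0 166 0 0 0 0.6;0 0 170 0 0 0 0.6;0 0 170 0 0 0 0.6"}}

```text
time_s: 44.18
eef_pos: [0.6314, 0.0584, 0.0444]
eef_rot: [0.0, 1.0, 0.026, 0.002]
wrist_force: [-0.9, 0.6, -0.8]
opening: 0.595
grasp_force: 63.2
```

```bash
python3 - <<'E'
from h import *
o,p,Rt=obs(); print(p.round(4),np.arctan2(Rt[1,1],Rt[0,1]).round(3)); go((.6305,.0573,.039),-1.521)
E
```

```text
[0.6314 0.0584 0.0444] -1.519
 d [-1.   1.1  5.4] az 0.002 alt q6 1.42
```

Emit:
{"fn": "carry_out", "kwargs": {"deltas": "0 1 2 0 0 0 0.6;0 1 3 0 0 0 0.6;0 1 4 0 0 0 0.6;0 1 5 0 0 0 0.6;0 1 5 0 0 0 0.6"}}

```text
time_s: 44.8
eef_pos: [0.6303, 0.0571, 0.0387]
eef_rot: [0.0, 1.0, 0.026, 0.0]
wrist_force: [-4.6, -0.8, 8.4]
opening: 0.594
grasp_force: 64.2
```

Emit:
{"fn": "carry_out", "kwargs": {"deltas": "0 0 0 0 0 0 0.4;0 0 0 0 0 0 0.1;0 0 0 0 0 0 0;0 0 -50 0 0 0 0;0 0 -110 0 0 0 0;0 0 -162 0 0 0 0;-8 55 -162 0 0 0 0;-16 114 -162 0 0 0 0;-16 114 -162 0 0 0 0;-16 114 -162 0 0 0 0;-16 114 -162 0 0 0 0"}}

```text
time_s: 46.18
eef_pos: [0.6199, -0.0562, 0.199]
eef_rot: [-0.0, 1.0, 0.026, -0.0]
wrist_force: [0.3, 0.1, 0.6]
opening: 1.0
grasp_force: 0.0
```

```bash
cat > chk.py <<'E'
from h import *
def chk(save):
    im,c=look("wrist"); o,p,Rt=obs(); print(p.round(4),"yaw",np.arctan2(Rt[1,1],Rt[0,1]).round(3))
    cv2.imwrite(save,im)
    m=mask(im[:300],(6,120,60),(13,255,255)); m=cv2.morphologyEx(cv2.morphologyEx(m,cv2.MORPH_OPEN,np.ones((3,3))),cv2.MORPH_CLOSE,np.ones((7,7)))
    for k in blobs(m,1500): print("plain px",k.mean(0).round(),rect(c,k,.059))
    d=mask(im[:300],(0,0,0),(179,255,55))
    for k in blobs(cv2.morphologyEx(d|m,cv2.MORPH_CLOSE,np.ones((5,5))),3000): print("mat+dish px",k.mean(0).round(),rect(c,k,.037))
E
python3 - <<'E'
from chk import *
chk("pics/w13.png")
E
```

```text
[ 0.62   -0.0561  0.1991] yaw -1.517
plain px [211. 167.] (array([630. ,  52.9,  90.8,  58.3]), np.float64(0.051))
plain px [331. 197.] (array([607.1, -62.5,  92.1,  53.4]), np.float64(0.051))
plain px [444. 166.] (array([ 642.3, -169.1,   91.6,   58.3]), np.float64(0.053))
plain px [569. 205.] (array([ 588.5, -302.8,  177.1,  123.8]), np.float64(-0.021))
mat+dish px [215. 163.] (array([629.8,  57.4, 107.3,  70.8]), np.float64(0.051))
mat+dish px [327. 175.] (array([619.5, -58.4, 138.4,  69.6]), np.float64(0.05))
mat+dish px [439. 163.] (array([ 641.6, -173.2,  106.3,   72.5]), np.float64(0.052))
mat+dish px [570. 209.] (array([ 580.2, -322.3,  190.9,  133.4]), np.float64(-0.021))
```

View pics/w13.png

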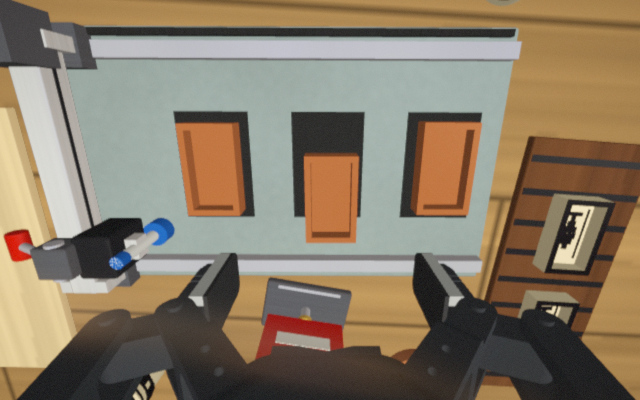

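The mat1 dish lies flat but sits 29 mm too near the robot, at (331,197). Those on mat2 (211,167) and mat0 (444,166) are well placed. I'll re-grasp it.

Emit:
{"fn": "carry_out", "kwargs": {"deltas": "-13 6 60 0 0 0 0;-13 6 110 0 0 0 0;-13 6 145 0 0 0 0;-13 6 158 0 0 0 0;-13 6 162 0 0 0 0;-13 6 162 0 0 0 0.3;-13 6 162 0 0 0 0.6;-13 6 162 0 0 0 0.6;-13 6 162 0 0 0 0.6"}}

```text
time_s: 47.35
eef_pos: [0.6088, -0.0645, 0.0394]
eef_rot: [0.001, 1.0, 0.026, 0.002]
wrist_force: [0.2, 1.3, 6.3]
opening: 0.592
grasp_force: 65.0
```

Emit:
{"fn": "carry_out", "kwargs": {"deltas": "0 0 -10 0 0 0 0.6;0 0 -25 0 0 0 0.6;15 -3 -25 0 0 0 0.6;29 -5.5 -25 0 0 0 0.6;29 -5.5 -25 0 0 0 0.6;29 -5.5 -10 0 0 0 0.6;29 -5.5 -4 0 0 0 0.6;29 -5.5 -2 0 0 0 0.6;29 -5.5 -0.5 0 0 0 0.6;29 -5.5 0 0 0 0 0.6;29 -5.5 0 0 0 0 0.6"}}

```text
time_s: 48.72
eef_pos: [0.6344, -0.057, 0.0393]
eef_rot: [-0.0, 1.0, 0.026, -0.002]
wrist_force: [-13.2, 2.8, 21.0]
opening: 0.594
grasp_force: 66.7
```

Emit:
{"fn": "carry_out", "kwargs": {"deltas": "0 0 -1 0 0 0 0.6;0 0 -1 0 0 0 0.3;0 0 -1 0 0 0 0;0 0 -1 0 0 0 0;0 0 -50 0 0 0 0;0 0 -110 0 0 0 0;0 0 -162 0 0 0 0;0 0 -162 0 0 0 0;0 0 -162 0 0 0 0"}}

```text
time_s: 49.85
eef_pos: [0.6355, -0.057, 0.1985]
eef_rot: [0.0, 1.0, 0.026, -0.001]
wrist_force: [0.6, 0.1, -0.7]
opening: 1.001
grasp_force: 0.0
```

```bash
python3 - <<'E'
from chk import *
chk("pics/w14.png"); go((.5525,.2375,.25),.05)
im,c=look("top")
E
```

```text
[ 0.6349 -0.0568  0.1974] yaw -1.519
plain px [211. 182.] (array([630.9,  52.8,  91.3,  58.4]), np.float64(0.051))
plain px [326. 187.] (array([633.1, -57.9,  91. ,  53.2]), np.float64(0.053))
plain px [441. 182.] (array([ 642.9, -169.1,   92.3,   58.2]), np.float64(0.051))
plain px [570. 220.] (array([ 597.7, -303.8,  164.3,  125.4]), np.float64(-0.021))
mat+dish px [215. 178.] (array([629.3,  57.3, 107.2,  70.9]), np.float64(0.052))
mat+dish px [325. 179.] (array([633.4, -57.6, 110.8,  69.5]), np.float64(0.051))
mat+dish px [436. 178.] (array([ 641.2, -173.1,  107.3,   72.3]), np.float64(0.05))
mat+dish px [564. 226.] (array([ 588.9, -323.3,  177.2,  135.2]), np.float64(-0.021))
 d [ -67.3 -298.2  -52.2] az -1.569 alt q6 1.24
```

All three plain dishes are square and centred on their mats (errors 3 mm or less). Now to the lever.

Emit:
{"fn": "carry_out", "kwargs": {"deltas": "-10 -20 -50 0 0 -0.1 0.45;-25 -80 -52 0 0 -0.25 0.45;-40 -140 -52 0 0 -0.45 0.45;-50 -200 -52 0 0 -0.65 0.45;-60 -260 -52 0 0 -0.8 0.45;-67 -298 -52 0 0 -1.0 0.45;-67 -298 -52 0 0 -1.2 0.45;-67 -298 -52 0 0 -1.4 0.45;-67 -298 -52 0 0 -1.57 0.45;-67 -298 -52 0 0 -1.57 0.45;-67 -298 -52 0 0 -1.57 0.45;-67 -298 -52 0 0 -1.57 0.45"}}

```text
time_s: 51.45
eef_pos: [0.5535, 0.237, 0.2507]
eef_rot: [-0.0, 0.69, 0.724, -0.0]
wrist_force: [0.6, 0.1, -0.5]
opening: 0.55
grasp_force: 0.0
```

```bash
python3 - <<'E'
from lev import *
lev("pics/w15.png",.08); go((.5515,.237,.058),.05)
E
```

```text
[0.5536 0.237  0.2509] [ 0.208  0.225  1.514 -0.     1.403  0.159] yaw 0.049 z [-5.e-04 -4.e-04 -1.e+00]
w px [323.7 178.7] (array([551. , 237.1,  26. ,  15.4]), np.float64(0.049))
top [222.5 175. ] [[0.5529 0.237  0.08  ]]
scene [427.5 235. ] [[0.552  0.2365 0.08  ]]
tri [0.5527 0.2366 0.0808]
 d [  0.2  -2.1 193.1] az -0.0 alt q6 0.16
```

Emit:
{"fn": "carry_out", "kwargs": {"deltas": "0 -1.5 60 0 0 0 0.45;0 -1.5 120 0 0 0 0.45;0 -1.5 170 0 0 0 0.45;0 -1.5 188 0 0 0 0.45;0 -1.5 193 0 0 0 0.5;0 -1.5 193 0 0 0 0.7;0 -1.5 193 0 0 0 0.75;0 -1.5 193 0 0 0 0.75;0 -1.5 193 0 0 0 0.75"}}

```text
time_s: 52.72
eef_pos: [0.5517, 0.2372, 0.0599]
eef_rot: [-0.0, 0.689, 0.725, -0.0]
wrist_force: [-4.4, -0.5, 0.3]
opening: 0.316
grasp_force: 59.3
```

Gripped at 27 mm, as the bar should measure. Now raise it along the arc.

Emit:
{"fn": "carry_out", "kwargs": {"deltas": "2 0 -6 0 0 0 0.75;4 0 -13 0 0 0 0.75;6 0 -20 0 0 0 0.75;7 0 -27 0 0 0 0.75;7 0 -34 0 0 0 0.75;6 0 -41 0 0 0 0.75;5 0 -48 0 0 0 0.75;2 0 -55 0 0 0 0.75;0 0 -60 0 0 0 0.75;-2 0 -64 0 0 0 0.75;-2.5 0 -66 0 0 0 0.75;-2.5 0 -66 0 0 0 0.75"}}

```text
time_s: 54.22
eef_pos: [0.5518, 0.2341, 0.1243]
eef_rot: [-0.0, 0.689, 0.725, -0.001]
wrist_force: [-6.3, -3.0, -8.9]
opening: 0.309
grasp_force: 60.0
```

Emit:
{"fn": "carry_out", "kwargs": {"deltas": "0 0 0 0 0 0 0.6;0 0 0 0 0 0 0.45;0 0 0 0 0 0 0.4;0 0 -40 0 0 0 0.4;0 0 -90 0 0 0 0.4;0 0 -125 0 0 0 0.4;0 0 -125 0 0 0 0.4;0 0 -125 0 0 0 0.4"}}

```text
time_s: 55.22
eef_pos: [0.5522, 0.2345, 0.2489]
eef_rot: [0.0, 0.689, 0.725, -0.0]
wrist_force: [-0.1, 0.5, -0.6]
opening: 0.594
grasp_force: 0.0
```

```bash
python3 - <<'E'
from lev import *
lev("pics/w16.png",.142); go((.441,-.04,.215),-.137)
E
```

```text
[0.5517 0.2344 0.248 ] [ 0.204  0.222  1.524 -0.     1.397  0.153] yaw 0.051 z [-1.7e-03 -7.0e-04 -1.0e+00]
w px [326.7 193. ] (array([550.4, 238.9,  27. ,  15.3]), np.float64(0.051))
top [217.  169.9] [[0.552  0.2367 0.142 ]]
scene [432.7 217. ] [[0.5548 0.2353 0.142 ]]
tri [0.5525 0.2366 0.1395]
 d [-268.3 -124.3   33.1] az 0.188 alt q6 0.15
```

The handle is at 139.5 mm, roughly lever 0.89. I'll regrasp and lift a few millimetres more for margin.

Emit:
{"fn": "carry_out", "kwargs": {"deltas": "2 0 60 0 0 0 0.45;2 0 110 0 0 0 0.45;2 0 126 0 0 0 0.5;2 0 126 0 0 0 0.7;2 0 126 0 0 0 0.75;2 0 126 0 0 0 0.75;2 0 126 0 0 0 0.75;1 0 123 0 0 0 0.75;0 0 121 0 0 0 0.75;-0.5 0 119 0 0 0 0.75;-0.5 0 118 0 0 0 0.75;-0.5 0 118 0 0 0 0.75"}}

```text
time_s: 56.88
eef_pos: [0.5517, 0.2321, 0.1303]
eef_rot: [0.0, 0.689, 0.725, -0.002]
wrist_force: [0.5, -8.4, -16.3]
opening: 0.314
grasp_force: 60.3
```

Emit:
{"fn": "carry_out", "kwargs": {"deltas": "0 0 0 0 0 0 0.6;0 0 0 0 0 0 0.45;0 0 0 0 0 0 0.4;0 0 -40 0 0 0 0.4;0 0 -90 0 0 0 0.4;0 0 -118 0 0 0 0.4;0 0 -118 0 0 0 0.4;0 0 -118 0 0 0 0.4"}}

```text
time_s: 57.88
eef_pos: [0.5519, 0.234, 0.2485]
eef_rot: [-0.0, 0.689, 0.725, -0.0]
wrist_force: [-0.2, 0.6, -0.5]
opening: 0.6
grasp_force: 0.0
```

```bash
python3 - <<'E'
from lev import *
lev("pics/w17.png",.142); go((.441,-.04,.215),-.137)
E
```

```text
[0.5515 0.2339 0.2477] [ 0.203  0.222  1.525 -0.     1.397  0.152] yaw 0.051 z [-2.3e-03 -7.0e-04 -1.0e+00]
w px [325.3 197.9] (array([551.1, 232.8,  27.1,  16.4]), np.float64(0.052))
top [218.1 168.8] [[0.5544 0.2342 0.142 ]]
scene [431.3 214.5] [[0.5484 0.2329 0.142 ]]
tri [0.5531 0.2323 0.1475]
 d [-267.9 -124.2   33. ] az 0.188 alt q6 0.15
```

The lever is fully up (147 mm). Last, the sign.

Emit:
{"fn": "carry_out", "kwargs": {"deltas": "-268 -124 0 0 0 0.19 0.5;-268 -124 0 0 0 0.19 0.5;-268 -124 0 0 0 0.19 0.5;-268 -124 0 0 0 0.19 0.5;-268 -124 0 0 0 0.19 0.5;-268 -124 20 0 0 0.19 0.5;-268 -124 33 0 0 0.19 0.5;-268 -124 33 0 0 0.19 0.5;-268 -124 33 0 0 0.19 0.5;-268 -124 33 0 0 0.19 0.5"}}

```text
time_s: 59.28
eef_pos: [0.4426, -0.0397, 0.2168]
eef_rot: [0.0, 0.754, 0.657, 0.0]
wrist_force: [0.8, 0.5, -0.3]
opening: 0.499
grasp_force: 0.0
```

```bash
python3 - <<'E'
from sign import *
sign("pics/w18.png"); go((.441,-.04,.08),-.137)
E
```

```text
[ 0.4425 -0.0397  0.2168] [-0.358 -0.109  1.937 -0.     1.313 -0.219] yaw -0.138 z [ 8.e-04 -6.e-04 -1.e+00]
r (array([442.9, -36.7,  96.8,   5.4]), np.float64(1.437))
g (array([436. , -35.7,  96.8,   6.5]), np.float64(1.438))
stand (array([439. , -38.5, 103.4,  64.7]), np.float64(1.433))
 d [ -0.4  -1.6 136.8] az -0.001 alt q6 -0.22
```

Emit:
{"fn": "carry_out", "kwargs": {"deltas": "0 -2 40 0 0 0 0.5;0 -2 80 0 0 0 0.5;0 -2 115 0 0 0 0.5;0 -2 137 0 0 0 0.6;0 -2 137 0 0 0 0.7;0 -2 137 0 0 0 0.77;0 -2 137 0 0 0 0.78;0 -2 137 0 0 0 0.78;0 -2 137 0 0 0.15 0.78;0 -2 137 0 0 0.3 0.78;0 -2 137 0 0 0.45 0.78;0 -2 137 0 0 0.6 0.78"}}

```text
time_s: 60.82
eef_pos: [0.4398, -0.0398, 0.0796]
eef_rot: [0.0, 0.916, 0.402, -0.0]
wrist_force: [-2.0, 0.7, 0.3]
opening: 0.22
grasp_force: 0.8
```

Emit:
{"fn": "carry_out", "kwargs": {"deltas": "0 0 0 0 0 0.17 0.78;0 0 0 0 0 0.34 0.78;0 0 0 0 0 0.51 0.78;0 0 0 0 0 0.68 0.78;0 0 0 0 0 0.85 0.78;0 0 0 0 0 1.02 0.78;0 0 0 0 0 1.19 0.78;0 0 0 0 0 1.36 0.78;0 0 0 0 0 1.53 0.78;0 0 0 0 0 1.6 0.78;0 0 0 0 0 1.6 0.78"}}

```text
time_s: 62.2
eef_pos: [0.4401, -0.0396, 0.0795]
eef_rot: [0.0, 0.927, -0.374, 0.0]
wrist_force: [1.0, 1.3, -0.2]
opening: 0.218
grasp_force: 0.5
```

Emit:
{"fn": "carry_out", "kwargs": {"deltas": "0 0 0 0 0 0.17 0.78;0 0 0 0 0 0.34 0.78;0 0 0 0 0 0.51 0.78;0 0 0 0 0 0.68 0.78;0 0 0 0 0 0.85 0.78;0 0 0 0 0 0.94 0.78;0 0 0 0 0 0.94 0.78;0 0 0 0 0 0.94 0.9;0 0 0 0 0 0.94 0.9;0 0 0 0 0 0.94 0.9"}}

```text
time_s: 63.45
eef_pos: [0.4397, -0.0395, 0.0795]
eef_rot: [-0.0, -0.658, 0.753, 0.0]
wrist_force: [-3.5, 2.3, 5.4]
opening: 0.149
grasp_force: 59.5
```

Emit:
{"fn": "carry_out", "kwargs": {"deltas": "0 0 0 0 0 0 0.75;0 0 0 0 0 0 0.65;0 0 0 0 0 0 0.6;0 0 -30 0 0 0 0.5;0 0 -80 0 0 0 0.5;0 0 -135 0 0 0 0.5;0 0 -170 0 0 0 0.5;0 0 -170 0 0 0 0.5;0 0 -170 0 0 0 0.5"}}

```text
time_s: 64.58
eef_pos: [0.4397, -0.0396, 0.2485]
eef_rot: [-0.0, -0.657, 0.754, 0.0]
wrist_force: [-0.3, -0.4, -0.2]
opening: 0.501
grasp_force: 0.0
```

```bash
python3 - <<'E'
from sign import *
sign("pics/w19.png"); cv2.imwrite("pics/s19.png",vision.camera("scene"))
E
```

```text
[ 0.4394 -0.0395  0.2479] [-0.36  -0.146  1.904 -0.     1.385  2.92 ] yaw 3.004 z [-2.2e-03  5.0e-04 -1.0e+00]
r (array([435.1, -42.6,  96. ,   5.7]), np.float64(1.44))
g (array([442.3, -43.6,  96. ,   6.2]), np.float64(1.444))
stand (array([439. , -41.1, 105.2,  65.8]), np.float64(1.434))
```

View pics/s19.png

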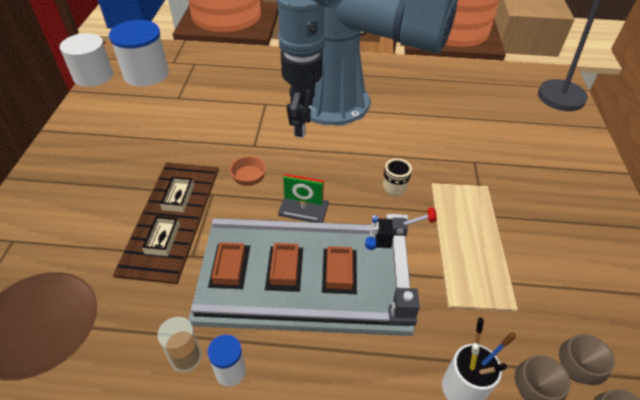

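Everything is in place: green faces the room at (303,190), the plain dishes are on mats at (228,264), (284,264) and (339,268), the painted dishes are on the drying board at (161,236) and (177,194), and the lever is up at (432,214).

```bash
python3 -c "from bench import ctrl; print(ctrl.hand_in())"
```

```text
the job is handed in; nothing more can be done
None
```

The changeover is done and handed in at about 65 s of the 210 s allowed: both painted dishes are on the drying board, all three plain dishes are on their mats (one was knocked aside mid-run and re-laid), the lever is fully up and the sign is back to green.

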